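Shut the chip guard and hold the key cutter's dead-man lever at half stroke

ROBOT

A 7-joint arm with a two-finger parallel gripper is mounted at the origin on the work surface. World frame = base frame: x ahead of the robot, y to its left, z up, the work surface at z = 0. Lengths are in m, angles in rad, forces in N, time in s.
With the tool pointing down it reaches from about 0.4 to 0.85 m from the base axis. Payload 4.4 kg.
Tool frame: the origin (TCP) lies at the very end of the fingers, on their centre line; the grasp point (between the pads) lies 19 mm behind it; z points along the fingers, y is the line along which they close (so a half turn about z gives the same grasp; the last joint's range is limited). The gripper opens to 94 mm and grips with 3 to 60 N. Pads are 16 mm wide; open, the fingers measure 119 mm over their backs; the gripper's body (75 mm by 177 mm) begins 78 mm behind the grasp point.
Start: joints at [1.256, 0.628, 0.038, 1.517, -0.027, 0.996, -0.02], TCP at [0.16, -0.63, 0.205] pointing down, gripper open.
Joint ranges: [-3.06, 3.06], [-0.37, 2.12], [-1.25, 1.32], [0.18, 2.47], [-1.1, 4.24], [0.23, 1.98], [-2.94, 2.94]. Speed limits (rad/s): [2.57, 2.57, 3.14, 3.14, 3.14, 3.14, 3.14].

INTERFACE

Orientations are given as a unit quaternion [x, y, z, w].
In Python, from bench import readout, vision, r gives the robot as it stands.
- The arm moves only by the tool move_arm, never from a script. Its arguments are lists of equal length, an entry for each row: "hand": the opening, from -1 (shut) to 1 (fully open); "offset": the shift along the tool's x, y, z in mm, a list of three; "roll": the turn about the tool's z in rad. In form: {"hand": [hand, ...], "offset": [[tx, ty, tz], ...], "roll": [roll, ...]}. A call has 1 to 8 rows; each row is the pose to reach, as a shift and turn from the pose commanded when the call began, along the tool's axes at that moment; what a row does not reach only later rows make up. A row lasts 1/8 s, in which the tool goes at most 62.5 mm and 10.7 degrees, less where a joint would pass 70% of its speed; a pose out of reach is approached as far as the arm can. A call with a gripper value outside its range is refused whole. The fingers move at their own pace and stop on an object; "squeeze" is the grip in N (left out, the last holds). Time passes only in rows, so rows that repeat a pose let the fingers close. It gives the time, the measured TCP pose, the force, the opening and the grip force at its end, in the units of the state.
- readout.get_state(): the state, without advancing time (a new reading comes with each control period).
- vision.snapshot(name): name is "scene" or "top"; returns a dict with "pixels" (480x640x3 uint8, red, green, blue), "z_map" (480x640 float32, m along the optical axis (not along the pixel's ray), 0 where there is no reading), "intrinsics" (3x3 intrinsics, pixels), "cam_to_world" (4x4, takes a point from camera to world coordinates). Camera axes: x right, y down, z forward; pixel columns grow to the right and rows downward; lengths in m; the calibration is good to about 2 mm. A picture is of the moment at which its call begins.
- r.sign_off(): hands the job in; it is judged then, once.
The state is a dict: "clock": time; "qpos": joint angles; "qvel": joint speeds; "effort": joint torques, N m; "tool_pos": TCP position; "tcp_rot": TCP orientation; "contact_force": force on the tool from outside, world axes, zero at the start; "torque": the same for the moment, N m; "opening": opening from 0.0 (shut) to 1.0 (fully open); "finger_force": force on a finger pad.
Only numpy, scipy, OpenCV 4.12 (cv2) and the standard library are available. Lean on these libraries where they do the work, as an engineer would, in place of code of your own. Each camera call takes 0.05 s, during which the arm holds its last target. There are 200 camera calls.

TASK

Slide the clear chip guard of the key-cutting machine along its tracks until it is fully shut over the vices, and only then press down the dead-man lever on the control box beside the machine. Bring the lever to the middle of its stroke, where it lies level, and finish while your fingers are still holding it pressed there, with the guard still shut. Never push the lever right down to its stop, and leave the key tray, the oil bottle and the padlock where they are.

Things in the scene. Friction and masses are not known exactly. Their poses are not given: they have to be found in the camera images.
- machine: Grey key-cutting machine, fixed, 270 (its x; a motor adds 85 behind) x 320 (its y) mm, 134 high to the top of its two tracks, which run along its y. Origin: centre of its underside; its yaw varies. Its +y half is an open bay with two key vices and a cutter wheel, its -y half the closed motor housing. The guard lies flat on the tracks, over the housing when open, over the bay when shut.
- guard (a joint): Travel of the chip guard in m: 0 = fully shut over the bay (hard stop), 0.14 = fully open over the motor housing; it grows along the machine's -y. The guard is a flat clear pane in an aluminium frame, 270 (x) x 150 (y) mm; it needs about 2 N to slide, more if moved fast, and stays where it is left. It starts between 0.07 and 0.135.
- guard_grip (a point): Point in the upright black handle fin on the middle of the guard, on its centre line, 12 mm below its top. The fin is 70 mm long (machine's x), 14 mm thick (machine's y) and 42 mm tall; its top is 185 mm above the bench, its foot 143. In the machine's frame the point is at x = 0, y = 0.079 - joint guard, z = 0.173. Axes as the machine's.
- control_box: Grey control box with the dead-man lever, fixed to the bench left or right of the machine, 160 (its x) x 90 (its y) x 50 mm. Origin: centre of its underside. Two dark cheeks, 109 mm high, near its +x end carry the lever's hinge at x = 0.055, z = 0.095 in the box's frame, along the box's y; the lever reaches from there to the box's -x.
- lever_angle (a joint): Angle of the dead-man lever in rad: 0 = let go, pointing 0.25 rad upward (spring stop); 0.25 = level, the middle of its stroke; 0.5 = right down on its stop, pointing 0.25 rad downward. A spring always pushes it back up: pressed at the pad it takes about 3 N to start, 8 N at the middle and 12 N at the stop.
- lever: The dead-man lever: a flat steel bar with a black flat pad at its free end, on which to press. The pad is 44 (along the lever) x 32 x 14 mm, its centre 100 mm from the hinge. Origin: on the hinge; x runs from the pad towards the hinge and beyond. With the lever let go the pad's centre is 120 mm above the bench, 95 mm when level, 70 mm at the stop.
- pad_top (a point): Centre of the pad's top face. With the lever level it is 102 mm above the bench, at x = -0.045, y = 0 in the control box's frame; with the lever let go about 126 mm above the bench.
- key_tray: Bystander: loose grey open tray with key blanks, 130 x 100 x 35 mm, on the other side of the machine from the control box. Origin: centre of its underside.
- oil_bottle: Bystander: loose white bottle, 52 mm across, 120 mm tall, farther out than the box or the tray. Origin: centre of its underside.
- padlock: Bystander: loose brass padlock standing upright, body 26 x 50 x 45 mm, 79 mm tall with its shackle, on the other side from the bottle. Origin: centre of its underside.
There are look-alikes about, which are no part of the job. Of the things that look like the control_box, take the one that is farthest to the robot's right at the start.

How it is judged:
On the way, in this order (a step that is already met when the one before it is completed fails the run):
1. the guard is fully shut (within 6 mm) (value of joint guard below 0.006 m), for 0.2 s.
2. the fingers hold the lever near the middle of its stroke (0.18 to 0.32 rad) for 0.5 s, with the guard shut (value of joint guard below 0.006 m and value of joint lever_angle between 0.18 and 0.32 rad and contact force between the fingers and lever above 2 N), for 0.5 s.
At the end, for the whole second after the job is handed in: Still holding: the fingers press the lever with more than 2 N, the lever rests between 0.18 and 0.32 rad (middle 0.25, stop 0.5), the guard is shut to within 6 mm, and tray, bottle and padlock are within 30 mm of where they began (all of step 2 and velocity of joint lever_angle between -0.1 and 0.1 rad/s and distance of each of key_tray, oil_bottle, padlock from where it was at the start of the episode below 0.03 m); the arm keeps its last pose, push and grip.
It fails at once if the lever was pressed (beyond 0.06 rad) while the guard was not shut (open by more than 12 mm) (value of joint guard above 0.012 m and value of joint lever_angle above 0.06 rad).
It fails at once if the lever was pushed right down towards its stop (beyond 0.44 rad of 0.5) (value of joint lever_angle above 0.44 rad).
It fails at once if the key tray was moved by more than 30 mm (distance of key_tray from where it was at the start of the episode above 0.03 m).
It fails at once if the oil bottle was moved by more than 30 mm (distance of oil_bottle from where it was at the start of the episode above 0.03 m).
It fails at once if the padlock was moved by more than 30 mm (distance of padlock from where it was at the start of the episode above 0.03 m).
It also fails if it takes over 38 s, if anything falls off the work surface, if the arm or the gripper's body presses on something with over 40 N, if the wrist force passes 120 N, or if a joint passes its speed limit or range.

## Working session

There is one attempt and no reset: what is moved stays moved. The work goes in short steps, Python scripts to look and compute and a tool call to move; the robot and the scene stay as the last step left them, time stands still between calls to the robot, and variables do not carry over. Pictures are saved under pics/ and viewed, at most 10 in all, crops included, and the job is handed in when it is done.

Besides the shell and the picture viewer there is one more tool, called after "Request:" as a command line: name --pt "numbers of a row" for each row, then --argument value for the rest. move_arm: Moves the arm, as the interface text tells. Its arguments: {"type":"object","properties":{"hand":{"type":"array","items":{"type":"number"}},"offset":{"type":"array","items":{"type":"array","items":{"type":"number"}}},"roll":{"type":"array","items":{"type":"number"}},"squeeze":{"type":"number"}},"required":["hand","offset","roll"]}

```bash
mkdir -p pics; python3 - <<'E'
from bench import readout, vision, r
import cv2,numpy as np
s=readout.get_state()
print({k:np.round(v,3).tolist() for k,v in s.items()})
for n in("scene","top"):
    d=vision.snapshot(n); np.savez(f"pics/{n}0.npz",**d)
    cv2.imwrite(f"pics/{n}0.png",d["pixels"][:,:,::-1])
    print(n,np.round(d["intrinsics"],1).tolist(),np.round(d["cam_to_world"],3).tolist(),(d["z_map"]>0).mean())
E
```

```text
{'clock': 0.0, 'qpos': [1.256, 0.629, 0.038, 1.518, -0.027, 0.996, -0.02], 'qvel': [-0.001, 0.002, 0.0, -0.003, -0.0, 0.001, -0.001], 'effort': [0.0, -54.972, 1.144, -18.663, -0.052, 0.024, 0.0], 'tool_pos': [0.16, -0.629, 0.205], 'tcp_rot': [0.992, 0.124, -0.0, -0.001], 'contact_force': [-0.575, 0.539, -0.266], 'torque': [-0.008, 0.027, 0.003], 'finger_force': 0.0, 'opening': 1.0}
scene [[436.4, 0.0, 318.7], [0.0, 436.4, 244.5], [0.0, 0.0, 1.0]] [[-0.482, 0.456, -0.748, 1.186], [0.876, 0.254, -0.41, 0.4], [0.004, -0.853, -0.522, 0.647], [0.0, 0.0, 0.0, 1.0]] 0.9949772135416667
top [[558.3, 0.0, 320.6], [0.0, 558.3, 231.0], [0.0, 0.0, 1.0]] [[0.018, -0.99, 0.143, 0.273], [-1.0, -0.016, 0.013, -0.008], [-0.01, -0.143, -0.99, 1.539], [0.0, 0.0, 0.0, 1.0]] 0.9959765625
```

View pics/scene0.png

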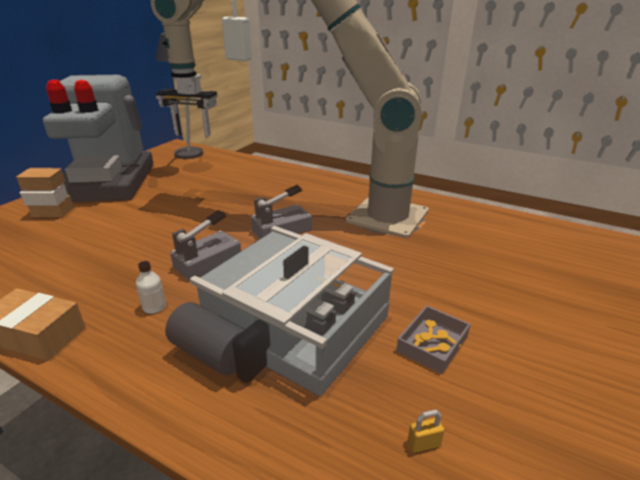

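View pics/top0.png

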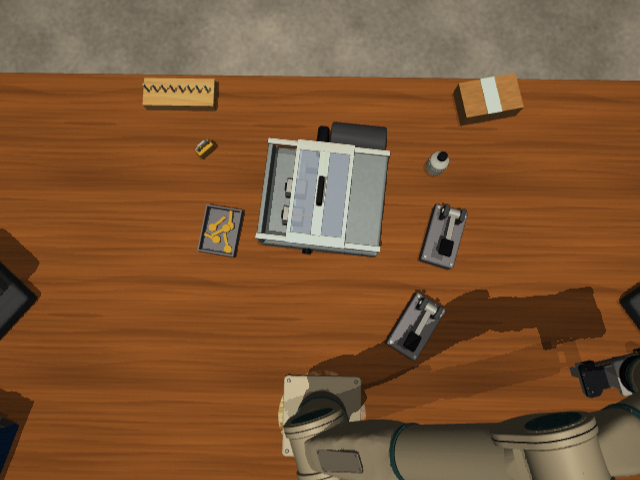

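The top view shows the fin at (320,190), with the guard half open and the bay to its left (+y). The two look-alike boxes are at (443,236) and (417,326). The upper one is farthest right, with its pad at (446,245). In the scene view the fin is at (296,262) and that box's pad at (216,217).

```bash
cat > h.py <<'E'
import numpy as np,cv2
def rays(d,uv):
    K=d["intrinsics"];T=d["cam_to_world"];uv=np.atleast_2d(uv).astype(float)
    c=np.c_[(uv-K[:2,2])/[K[0,0],K[1,1]],np.ones(len(uv))]
    return T[:3,3],c@T[:3,:3].T
def plane(d,uv,z):
    o,v=rays(d,uv); return o+v*((z-o[2])/v[:,2])[:,None]
def depth(d,uv):
    uv=np.atleast_2d(uv).astype(int); o,v=rays(d,uv); return o+v*d["z_map"][uv[:,1],uv[:,0]][:,None]
def tri(a,ua,b,ub):
    o1,v1=rays(a,ua);o2,v2=rays(b,ub);v1=v1[0];v2=v2[0]
    t=np.linalg.lstsq(np.c_[v1,-v2],o2-o1,rcond=None)[0];p,q=o1+t[0]*v1,o2+t[1]*v2
    return (p+q)/2,np.linalg.norm(p-q)
def blob(d,seed,R,thr):
    g=d["pixels"].max(2).astype(np.uint8);m=np.zeros_like(g);x,y=seed
    m[y-R:y+R,x-R:x+R]=(g[y-R:y+R,x-R:x+R]<thr)
    n,l,s,c=cv2.connectedComponentsWithStats(m)
    i=1+np.argmin([np.hypot(*(c[k]-seed))+1000*(s[k,4]<8) for k in range(1,n)])
    v,u=np.where(l==i); return np.c_[u,v]
E
python3 - <<'E'
from h import *
t=dict(np.load("pics/top0.npz"));s=dict(np.load("pics/scene0.npz"))
for nm,st,ss in(("fin",(320,190),(296,262)),("pad",(446,246),(216,217))):
  for lab,d,sd in(("top",t,st),("scene",s,ss)):
    uv=blob(d,sd,24,60);P=depth(d,uv);z=P[:,2]
    hi=P[z>np.percentile(z,95)-.012]
    print(nm,lab,len(uv),uv.min(0),uv.max(0),"z pct",np.percentile(z,[5,50,95]).round(3),"topface mean",hi.mean(0).round(4),"n",len(hi))
    c=hi[:,:2]-hi[:,:2].mean(0);w,V=np.linalg.eigh(c.T@c/len(c));print("   axis",np.degrees(np.arctan2(V[1,1],V[0,1])).round(1),"ext",(np.ptp(c@V[:,1])).round(3),np.ptp(c@V[:,0]).round(3))
# machine via height bands, box via height band, all from depth
for lab,d in(("top",t),("scene",s)):
  v,u=np.mgrid[0:480,0:640];uv=np.c_[u.ravel(),v.ravel()];P=depth(d,uv);ok=d["z_map"].ravel()>0
  for nm,lo,hi,bx in(("tracks/guard",.125,.148,(.4,1.1,-.25,.3)),("box",.044,.056,(.35,.72,-.42,-.14)),("bodies",.01,.3,(.3,1.1,-.45,.45))):
    m=ok&(P[:,2]>lo)&(P[:,2]<hi)&(P[:,0]>bx[0])&(P[:,0]<bx[1])&(P[:,1]>bx[2])&(P[:,1]<bx[3])
    I=m.reshape(480,640).astype(np.uint8);n,l,st,c=cv2.connectedComponentsWithStats(I)
    for k in range(1,n):
      if st[k,4]<80: continue
      Q=P[(l==k).ravel()];r=cv2.minAreaRect(Q[:,:2].astype(np.float32)*1000)
      print(lab,nm,"px",c[k].round(),"n",st[k,4],"zmax",np.percentile(Q[:,2],98).round(3),"rect",np.round(r[0],0),np.round(r[1],0),round(r[2],1))
E
```

```text
fin top 167 [316 176] [324 205] z pct [0.165 0.183 0.188] topface mean [0.5718 0.0125 0.1838] n 145
   axis 174.5 ext 0.07 0.013
fin scene 316 [285 248] [306 277] z pct [0.152 0.169 0.184] topface mean [0.5847 0.0211 0.1827] n 127
   axis -150.7 ext 0.744 0.057
pad top 292 [436 222] [453 256] z pct [0.046 0.124 0.133] topface mean [ 0.4361 -0.3051  0.1429] n 179
   axis 120.1 ext 0.367 0.045
pad scene 124 [208 211] [224 223] z pct [0.119 0.126 0.131] topface mean [ 0.445  -0.3038  0.126 ] n 118
   axis 158.5 ext 0.038 0.033
top tracks/guard px [330. 196.] n 8677 zmax 0.146 rect [573.   6.] [319. 272.] 84.6
top box px [441. 240.] n 1204 zmax 0.055 rect [ 480. -321.] [ 90. 160.] 74.1
top bodies px [192.  94.] n 1478 zmax 0.082 rect [878. 384.] [ 86. 132.] 0.2
top bodies px [474. 101.] n 1408 zmax 0.076 rect [ 862. -413.] [105.  91.] 10.0
top bodies px [326. 192.] n 14538 zmax 0.147 rect [607.   2.] [319. 366.] 84.6
top bodies px [204. 148.] n 244 zmax 0.08 rect [717. 340.] [29. 49.] 43.1
top bodies px [437. 163.] n 412 zmax 0.123 rect [ 677. -303.] [52. 48.] 58.2
top bodies px [220. 23
[... 154 characters left out ...]
299.] n 156 zmax 0.111 rect [ 313. -264.] [66. 25.] 87.4
scene tracks/guard px [285. 279.] n 9451 zmax 0.145 rect [573.   6.] [320. 275.] 84.4
scene box px [207. 248.] n 1006 zmax 0.054 rect [ 483. -322.] [ 94. 161.] 74.6
scene box px [151. 295.] n 110 zmax 0.056 rect [ 692. -293.] [25. 52.] 54.5
scene bodies px [274. 303.] n 26563 zmax 0.148 rect [ 576. -101.] [576. 419.] 69.4
scene bodies px [149. 288.] n 1025 zmax 0.121 rect [ 690. -299.] [40. 51.] 38.3
scene bodies px [ 43. 326.] n 3244 zmax 0.073 rect [ 863. -413.] [105.  93.] 10.2
scene bodies px [433. 338.] n 1926 zmax 0.037 rect [489. 288.] [103. 135.] 81.4
scene bodies px [426. 430.] n 1033 zmax 0.079 rect [721. 340.] [27. 50.] 44.9
```

Both views agree on the key points:

| Item | Position | Orientation | Height |
|---|---|---|---|
| Machine | (0.573, 0.006) | yaw −5.4° | – |
| Fin | (0.572, 0.0125) | – | 0.184 |
| Box | (0.480, −0.321) | yaw −16° | – |
| Pad (lever let go) | about (0.442, −0.309) | – | 0.126 |

The fin position puts the guard joint at about 0.073. I'll close the fingers and push the fin from behind.

Request:
move_arm --hand '[-1,-1,-1,-1,-1,-1,-1,-1]' --pt "0 0 -45" --pt "0 0 -90" --pt "41 -36 -90" --pt "82 -72 -90" --pt "123 -108 -90" --pt "164 -144 -90" --pt "205 -180 -90" --pt "247 -219 -90" --roll '[0,0,0.06,0.12,0.18,0.24,0.3,0.342]'

```text
clock: 1.1
tool_pos: [0.3462, -0.3553, 0.2953]
tcp_rot: [0.999, -0.048, -0.0, -0.0]
contact_force: [0.5, 0.2, -0.5]
opening: 0.183
finger_force: 0.0
```

Request:
move_arm --hand '[-1,-1,-1,-1,-1,-1,-1,-1]' --pt "26 -47 0" --pt "52 -94 0" --pt "78 -141 0" --pt "104 -188 0" --pt "130 -235 0" --pt "155 -282 0" --pt "178 -325 0" --pt "191 -346 0" --roll '[0,0,0,0,0,0,0,0]'

```text
clock: 2.1
tool_pos: [0.5687, -0.0268, 0.2949]
tcp_rot: [0.999, -0.045, -0.0, -0.001]
contact_force: [-1.0, -0.1, 0.2]
opening: 0.003
finger_force: 0.0
```

Request:
move_arm --hand '[-1,-1,-1,-1,-1,-1]' --pt "0 0 40" --pt "0 0 80" --pt "0 0 110" --pt "0 0 125" --pt "0 0 135" --pt "0 0 135" --roll '[0,0,0,0,0,0]'

```text
clock: 2.85
tool_pos: [0.568, -0.0303, 0.1605]
tcp_rot: [0.999, -0.047, -0.0, 0.0]
contact_force: [-0.4, -0.7, -1.3]
opening: 0.008
finger_force: 0.0
```

```bash
python3 - <<'E'
from bench import readout, vision
import cv2
for n in("scene",):
    d=vision.snapshot(n);cv2.imwrite("pics/s1.png",cv2.resize(d["pixels"][180:400,130:450,::-1],(640,440)))
E
```

```text
(no output)
```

View pics/s1.png

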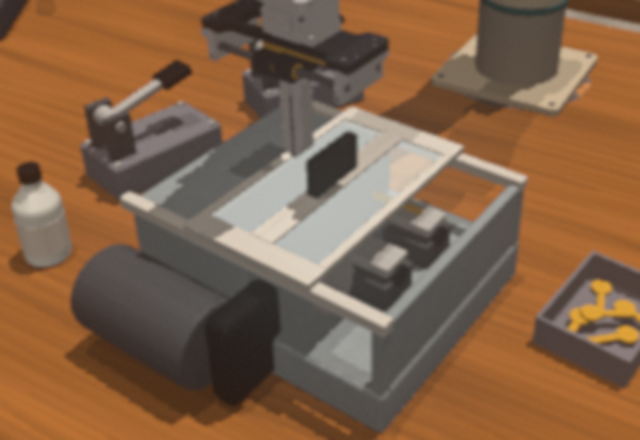

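The closed fingers, at crop (297,120), stand just behind the fin at (330,163), clear of it. Next is the push along the machine's +y.

Request:
move_arm --hand '[-1,-1,-1,-1,-1,-1,-1,-1]' --pt "0 -10 0" --pt "0 -20 0" --pt "0 -32 0" --pt "0 -44 0" --pt "0 -56 0" --pt "0 -68 0" --pt "0 -78 0" --pt "0 -84 0" --roll '[0,0,0,0,0,0,0,0]'

```text
clock: 3.9
tool_pos: [0.576, 0.0544, 0.1604]
tcp_rot: [0.999, -0.046, 0.0, -0.0]
contact_force: [0.9, -3.3, 1.4]
opening: 0.006
finger_force: 1.2
```

Request:
move_arm --hand '[-1,-1,-1,-1,-1,-1]' --pt "0 -3 0" --pt "0 -6 0" --pt "0 -9 0" --pt "0 -12 0" --pt "0 -14 0" --pt "0 -14 0" --roll '[0,0,0,0,0,0]'

```text
clock: 4.65
tool_pos: [0.5768, 0.0648, 0.1605]
tcp_rot: [0.999, -0.047, -0.0, 0.002]
contact_force: [1.2, -6.1, 1.4]
opening: 0.003
finger_force: 3.1
```

Request:
move_arm --hand '[-1,-1,-1,-1,-1]' --pt "0 -3 0" --pt "0 -6 0" --pt "0 -8 0" --pt "0 -8 0" --pt "0 -8 0" --roll '[0,0,0,0,0]'

```text
clock: 5.28
tool_pos: [0.5767, 0.0648, 0.1605]
tcp_rot: [0.999, -0.05, -0.001, 0.006]
contact_force: [-0.8, -20.0, 5.8]
opening: 0.005
finger_force: 9.6
```

```bash
python3 - <<'E'
from bench import readout, vision
import cv2
d=vision.snapshot("scene");cv2.imwrite("pics/s2.png",cv2.resize(d["pixels"][180:400,130:450,::-1],(640,440)))
E
```

```text
(no output)
```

View pics/s2.png

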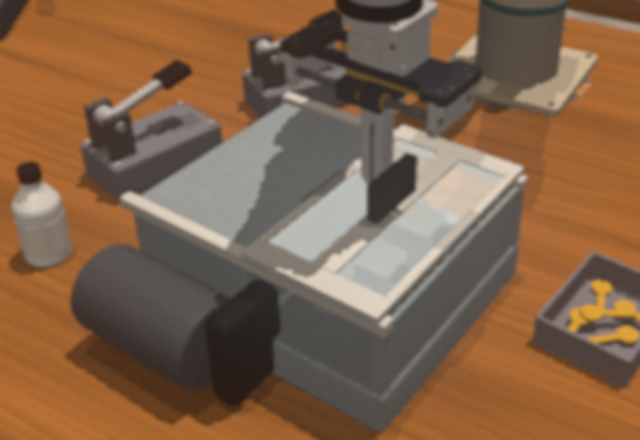

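The guard frame now covers the bay right up to its end. The fin is at crop (392,188), and 20 N of push gives no further motion, so it is shut. I'll back off, lift and go above the pad.

Request:
move_arm --hand '[-1,-1,-1,-1,-1,-1]' --pt "0 12 0" --pt "0 30 0" --pt "0 30 -40" --pt "0 30 -85" --pt "0 30 -125" --pt "0 30 -125" --roll '[0,0,0,0,0,0]'

```text
clock: 6.08
tool_pos: [0.5767, 0.0463, 0.2886]
tcp_rot: [0.999, -0.046, 0.003, -0.001]
contact_force: [-0.7, -0.5, -1.4]
opening: 0.003
finger_force: 0.0
```

Request:
move_arm --hand '[-1,-1,-1,-1,-1,-1,-1,-1]' --pt "-14 52 0" --pt "-28 104 0" --pt "-42 156 0" --pt "-56 208 0" --pt "-70 260 0" --pt "-85 310 0" --pt "-96 350 0" --pt "-101 367 0" --roll '[0,0,0,0.05,0.1,0.14,0.18,0.18]'

```text
clock: 7.08
tool_pos: [0.4384, -0.3121, 0.2843]
tcp_rot: [0.99, -0.138, -0.001, -0.0]
contact_force: [1.1, -0.3, 0.1]
opening: 0.009
finger_force: 0.0
```

```bash
python3 - <<'E'
from bench import readout, vision
from h import *
s=readout.get_state();print(s["tool_pos"],s["tcp_rot"],s["contact_force"])
d=vision.snapshot("scene");uv=blob(d,(216,217),24,60);P=depth(d,uv);P=P[(P[:,2]>.11)&(P[:,2]<.135)];print(len(P),P.mean(0))
t=vision.snapshot("top")
for n,D in(("s",d),("t",t)):
  Q=depth(D,np.c_[np.tile(np.arange(640),480),np.repeat(np.arange(480),640)])
  m=(Q[:,2]>.04)&(Q[:,2]<.4)&(Q[:,0]>.3)&(Q[:,0]<.8);
  g=m&(Q[:,2]>.15)&(Q[:,2]<.18)&(abs(Q[:,1]-.08)<.04);print(n,"fin",g.sum(),Q[g].mean(0) if g.any() else "")
cv2.imwrite("pics/s3.png",cv2.resize(d["pixels"][150:370,130:450,::-1],(640,440)))
E
```

```text
[ 0.43844906 -0.312087    0.28427423] [ 9.90489037e-01 -1.37587015e-01 -1.06900574e-03 -3.70788197e-04] [ 1.10619819 -0.26538813  0.1035738 ]
108 [ 0.4463816  -0.30381605  0.12562393]
s fin 310 [0.59098687 0.08806863 0.16490778]
t fin 65 [0.5711682  0.08117075 0.16775619]
```

View pics/s3.png

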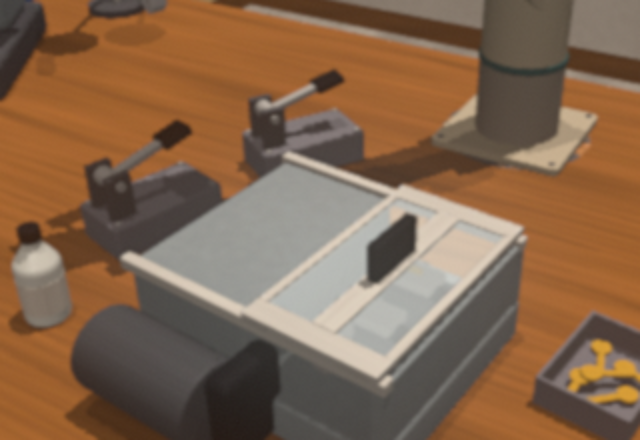

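The guard is still shut (fin at y≈0.081, crop (392,248)) and the lever is free with its pad at crop (172,135). Going down gently onto the pad.

Request:
move_arm --hand '[-1,-1,-1,-1,-1,-1]' --pt "0 0 40" --pt "0 0 80" --pt "0 0 115" --pt "0 0 135" --pt "0 0 145" --pt "0 0 145" --roll '[0,0,0,0,0,0]'

```text
clock: 7.92
tool_pos: [0.4408, -0.309, 0.1401]
tcp_rot: [0.991, -0.135, -0.0, -0.001]
contact_force: [-0.2, 0.2, -0.4]
opening: 0.005
finger_force: 0.0
```

Request:
move_arm --hand '[-1,-1,-1,-1,-1,-1,-1,-1]' --pt "0 0 4" --pt "0 0 8" --pt "0 0 12" --pt "0 0 16" --pt "0 0 20" --pt "0 0 23" --pt "0 0 25" --pt "0 0 25" --roll '[0,0,0,0,0,0,0,0]'

```text
clock: 8.93
tool_pos: [0.4397, -0.3105, 0.1153]
tcp_rot: [0.991, -0.136, -0.001, -0.0]
contact_force: [-4.2, 0.6, 5.7]
opening: 0.005
finger_force: 2.4
```

Request:
move_arm --hand '[-1,-1,-1,-1,-1,-1,-1,-1]' --pt "0 0 3" --pt "0 0 6" --pt "0 0 9" --pt "0 0 11" --pt "0 0 13" --pt "0 0 13" --pt "0 0 13" --pt "0 0 13" --roll '[0,0,0,0,0,0,0,0]'

```text
clock: 9.93
tool_pos: [0.4385, -0.3102, 0.1025]
tcp_rot: [0.991, -0.136, -0.002, -0.0]
contact_force: [-4.8, 1.6, 6.9]
opening: 0.006
finger_force: 3.8
```

```bash
python3 - <<'E'
from bench import readout, vision
from h import *
s=readout.get_state();print(s["tool_pos"],s["contact_force"],s["qvel"].round(3) if hasattr(s["qvel"],"round") else "")
d=vision.snapshot("scene");uv=blob(d,(216,225),24,60);P=depth(d,uv);print(len(P),P.mean(0),np.percentile(P[:,2],[5,50,95]))
cv2.imwrite("pics/s4.png",cv2.resize(d["pixels"][170:320,130:330,::-1],(800,600),interpolation=cv2.INTER_CUBIC))
E
```

```text
[ 0.4385192  -0.3101783   0.10245519] [-4.77174893  1.62337422  6.8557658 ] [ 0.002 -0.    -0.     0.001 -0.     0.001 -0.001]
78 [ 0.44592885 -0.3001151   0.10128333] [0.09612402 0.10190175 0.10448773]
```

View pics/s4.png

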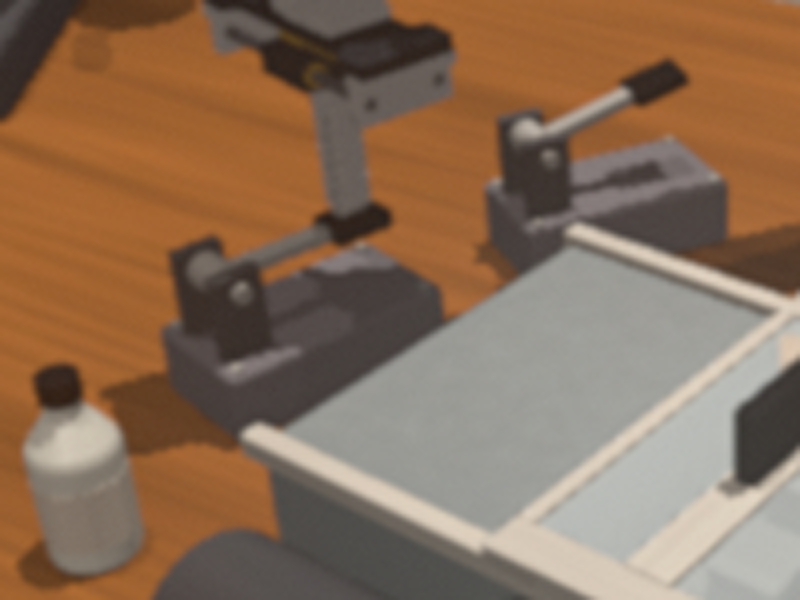

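The fingers, at crop (345,210), press the pad at (355,222). The lever lies level, with its pad top at about 0.102–0.104 m. I'll hold, then hand in.

Request:
move_arm --hand '[-1,-1,-1,-1,-1,-1]' --pt "0 0 0" --pt "0 0 0" --pt "0 0 0" --pt "0 0 0" --pt "0 0 0" --pt "0 0 0" --roll '[0,0,0,0,0,0]'

```text
clock: 10.72
tool_pos: [0.4385, -0.3102, 0.1025]
tcp_rot: [0.991, -0.136, -0.002, -0.0]
contact_force: [-6.1, 1.8, 7.4]
opening: 0.005
finger_force: 3.8
```

```bash
python3 -c "
from bench import readout,r
s=readout.get_state();print(s['tool_pos'],s['contact_force']);
assert .098<s['tool_pos'][2]<.106 and s['contact_force'][2]>4
print(r.sign_off())"
```

```text
[ 0.4385174  -0.310194    0.10246167] [-6.05315026  1.79786235  7.36084661]
the job is handed in; nothing more can be done
None
```

I shut the guard against its stop, then pressed the lever level and held it there with about 7 N; the job was handed in at about 10.7 s, and no verdict came back.

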